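# Pop the orange reader's sample hatch

## Task

Open the orange hatch of the vial reader: gently press the black pad on the hatch down with a fingertip, once, until it bottoms, then take the finger away so that the hatch pops up by itself, and check that it stays open with nothing touching it. Do not press it shut again, leave the blue hatch shut, and do not move or lift any of the other things.

Things in the scene. Friction and masses are not known exactly. Their poses are not given: they have to be found in the camera images.
- orange_reader: Vial reader with orange hatch: white box, black foot, orange front stripe, 120 deep (x) x 66 wide (y) mm, fixed. Origin: centre of underside; x to its back, z up. Deck z 52 mm; rear hump x 36 to 60, top z 66. The flat hatch (78 long, 46 wide) spans x -50 to +28; shut, its top is level at z 70 (pad 71.7); hinge line along y at x +30, z 62
- orange_pad (a point): centre of the top of the black round rubber press pad (20 mm across) on the orange hatch near its front edge, 64 mm from the hinge line and 14 mm from the front edge; press straight down here. Moves with the hatch; axes as the hatch
- orange_hatch (a joint): orange hatch, rad: 0 latched shut, 0.60 popped open (stop), negative pressed in. Push-push latch: 2 to 3 N at the pad presses it in; it lets go past about -0.06 (pad 4 mm down), solid stop at -0.08 (5 mm): press till it bottoms. When the finger leaves, a spring swings it open in 0.5 s and keeps it there. A lighter press does nothing; pressing it shut again relatches it
- blue_reader: Vial reader with blue hatch: white box, black foot, blue front stripe, 120 deep (x) x 66 wide (y) mm, fixed. Origin: centre of underside; x to its back, z up. Deck z 52 mm; rear hump x 36 to 60, top z 66. The flat hatch (78 long, 46 wide) spans x -50 to +28; shut, its top is level at z 70 (pad 71.7); hinge line along y at x +30, z 62
- blue_pad (a point): centre of the top of the black round rubber press pad (20 mm across) on the blue hatch near its front edge, 64 mm from the hinge line and 14 mm from the front edge; press straight down here. Moves with the hatch; axes as the hatch
- blue_hatch (a joint): blue hatch, rad: 0 latched shut, 0.60 popped open (stop), negative pressed in. Push-push latch: 2 to 3 N at the pad presses it in; it lets go past about -0.06 (pad 4 mm down), solid stop at -0.08 (5 mm): press till it bottoms. When the finger leaves, a spring swings it open in 0.5 s and keeps it there. A lighter press does nothing; pressing it shut again relatches it
- orange_latch (a joint): hidden follower pin of the orange hatch's latch, m, not reachable and needs no handling: 0 latched, about +0.009 while pressed in to let go, -0.0135 once the hatch has popped; below -0.005 with the hatch down means it was pressed shut a second time
- jar: white sample jar with yellow lid, 58 mm across, 74 mm tall, standing. Loose bystander. Origin: centre of its underside
- tape: roll of beige tape, 61 mm across, 19 mm high, lying flat. Loose bystander. Origin: centre of its underside
- marker: white marker with black cap, 126 mm long, 16 mm thick, lying. Loose bystander. Origin: middle of its length
- beaker: clear empty beaker, 56 mm across, 72 mm tall, standing. Loose bystander. Origin: centre of its underside
- timer: white countdown timer with a display, 20 x 62 x 60 mm, standing. Loose bystander. Origin: centre of its underside

How it is judged:
By the outcome, as a careful person would: the job done as asked, in the order asked, and still so for the second after the job is handed in, with the robot touching nothing.
It also fails if it takes over 40 s, if anything falls off the work surface, if the arm or the gripper's body presses on something with over 40 N, if the wrist force passes 120 N, or if a joint passes its speed limit or range.

## Robot

A 6-joint arm with a two-finger parallel gripper is mounted at the origin on a cart in front of the work surface, level with it; the furniture and walls round the work are solid. World frame = base frame: x ahead of the robot, y to its left, z up, the work surface at z = 0. Lengths are in m, angles in rad, forces in N, time in s.
With the tool pointing down it reaches from about 0.25 to 0.85 m from the base axis. Payload 12.5 kg.
Tool frame: the origin (TCP) lies midway between the tips of the shut fingers; the grasp point (between the pads) lies 19 mm behind it; z points along the fingers, y is the line along which they close (so a half turn about z gives the same grasp; the last joint's range is limited). The gripper opens to 93 mm and grips with 3 to 60 N. Pads are 15 mm wide; open, the fingers measure 128 mm over their backs; the gripper's body (75 mm by 188 mm) begins 65 mm behind the grasp point.
Start: joints at [-1.423, 0.351, 1.652, -0, 1.139, -0.085], TCP at [0.127, -0.535, 0.219] pointing down, gripper open.
Joint ranges: [-2.75, 2.75], [-0.79, 2.1], [0.01, 2.65], [-1.57, 4.71], [0.07, 3.14], [-2.87, 2.87]. Speed limits (rad/s): [2.22, 2.22, 2.79, 3.14, 3.14, 3.14].

## Interface

Orientations are given as a unit quaternion [x, y, z, w].
In Python, from bench import env, kinematics, grab_frame, ticket gives the robot as it stands. Calls block until the motion is done:
- env.move_pose(position, orientation): joint-space move of the TCP to a pose.
- env.move_l(position, frame=None, v=0.15, guard=None): straight line of the TCP; frame=None keeps the orientation; v is the mean speed in m/s. With guard (N) it stops when the force on the tool has changed by that much, and returns True; else False.
- env.set_joints(angles): joint-space move.
- env.let_go() and env.gripper_close(grasp_force=None): open the fingers fully, or close them until they stop; grasp_force is the grip in N (None keeps the last).
- env.dwell(seconds).
- kinematics.ik(position, orientation): joint angles nearest the present ones, or None.
- grab_frame(name): name is "scene" or "top"; returns a dict with "pixels" (420x560x3 uint8, blue, green, red), "fov_y" (degrees; the focal length in pixels is half the picture's height over the tangent of half this angle, whatever the lens; pixels are square), "cx", "cy" (the principal point, pixels), "distortion" ([k1, k2, p1, p2, k3] as OpenCV has them; the pictures are not rectified), "rvec" (rotation vector, rad) and "tvec" (3), from world to camera coordinates, as OpenCV has them. Camera axes: x right, y down, z forward; pixel columns grow to the right and rows downward; lengths in m; the calibration is good to about 2 mm. A picture is of the moment at which its call begins. There is no depth.
A pose or a line that the arm cannot do raises env.MotionError and nothing moves.
- ticket.finish_job(): hands the job in; it is judged then, once.
Readings, each from a call of its own:
- env.current_clock(): time.
- env.current_joints(): joint angles.
- env.current_dq(): joint speeds.
- env.current_joint_torque(): joint torques, N m.
- env.current_tcp_pos(): TCP position.
- env.current_ee_rot(): TCP orientation.
- env.current_wrist_force(): force on the tool from outside, world axes, zero at the start.
- env.current_moment(): the same for the moment, N m.
- env.current_opening(): finger opening in m.
- env.current_grasp_force(): force on a finger pad.
Only numpy, scipy, OpenCV 4.12 (cv2) and the standard library are available. Lean on these libraries where they do the work, as an engineer would, in place of code of your own. Each camera call takes 0.05 s, during which the arm holds its last target. There are 200 camera calls.

## Working session

There is one attempt and no reset: what is moved stays moved. The work goes in short steps, each a Python script; the robot and the scene stay as the last script left them, time stands still between calls to the robot, and variables do not carry over. Pictures are saved under pics/ and viewed, at most 10 in all, crops included, and the job is handed in when it is done.

```bash
mkdir -p pics
python3 - <<'E'
from bench import env, grab_frame
import cv2
for n in("scene","top"):
    f=grab_frame(n); cv2.imwrite(f"pics/{n}0.png",f["pixels"]); print({k:v for k,v in f.items() if k!="pixels"})
print(env.current_ee_rot(),env.current_clock())
E
```

```text
{'fov_y': 46.787662151192826, 'cx': 290.31382277249656, 'cy': 207.38093619907679, 'distortion': array([-0.13603639,  0.        ,  0.        ,  0.        ,  0.        ]), 'rvec': array([ 1.20689039, -2.00903048,  1.12744172]), 'tvec': array([0.50758128, 0.23219381, 0.87189476])}
{'fov_y': 57.522972404892265, 'cx': 280.605570323855, 'cy': 212.20837567348264, 'distortion': array([-0.0574726,  0.       ,  0.       ,  0.       ,  0.       ]), 'rvec': array([ 2.22983368, -2.16755074,  0.03616651]), 'tvec': array([0.27232917, 0.55443608, 0.88572617])}
[ 9.93235269e-01  1.16118272e-01 -2.09648403e-05 -4.97066964e-04] 0.1
```

View pics/scene0.png

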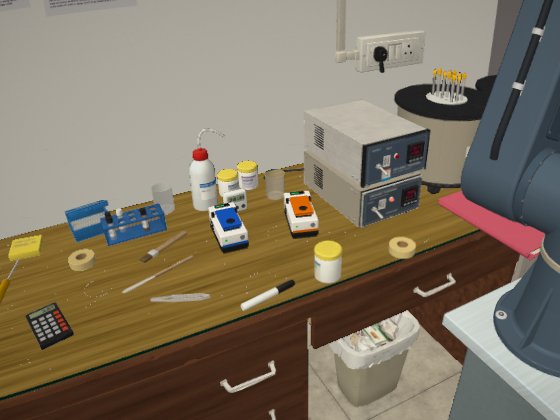

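View pics/top0.png

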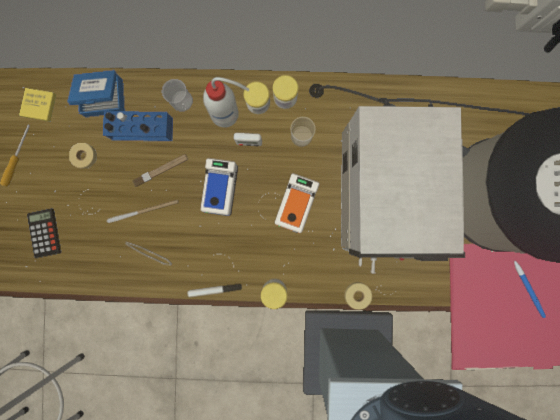

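```bash
cat > h.py <<'E'
import numpy as np, cv2
from bench import env, kinematics, grab_frame
def cam(f):
    h=f["pixels"].shape[0]; fl=h/2/np.tan(np.radians(f["fov_y"])/2)
    return np.array([[fl,0,f["cx"]],[0,fl,f["cy"]],[0,0,1]])
def ray(f,uv):
    R=cv2.Rodrigues(f["rvec"])[0]
    p=cv2.undistortPoints(np.array([[uv]],float),cam(f),f["distortion"])[0,0]
    return -R.T@f["tvec"], R.T@np.array([p[0],p[1],1])
def at_z(f,uv,z):
    c,d=ray(f,uv); return c+d*(z-c[2])/d[2]
def proj(f,P): return cv2.projectPoints(np.array(P,float).reshape(-1,1,3),f["rvec"],f["tvec"],cam(f),f["distortion"])[0][:,0]
E
python3 - <<'E'
from h import *
fs={n:grab_frame(n) for n in("scene","top")}
t=fs["top"]
for nm,uv,z in[("base?",(410,390),0),("stackBL",(346,250),.0),("stackTL",(358,108),.2),("stackTR",(462,108),.2),("stackBR",(464,256),.2),("beaker",(302,130),.07),("bottle",(216,92),.2),("blue",(219,186),.07),("jar",(274,294),.074),("tape",(358,296),.019)]: print(nm,at_z(t,uv,z).round(3))
print("tcp px",proj(t,env.current_tcp_pos()),proj(fs["scene"],env.current_tcp_pos()), "cam",ray(t,(0,0))[0])
ims=[]
for n,(u,v),s in(("top",(297,203),40),("scene",(300,213),40)):
    im=fs[n]["pixels"][v-s:v+s,u-s:u+s]; ims.append(cv2.resize(im,(400,400),interpolation=cv2.INTER_CUBIC))
cv2.imwrite("pics/crop.png",np.hstack(ims))
# stack top height: front-left/top corners in scene
for uv in[(385,172),(427,130),(304,107),(345,102)]: print(uv,ray(fs["scene"],uv))
E
```

```text
base? [ 0.133 -0.031  0.   ]
stackBL [0.462 0.131 0.   ]
stackTL [0.74  0.147 0.2  ]
stackTR [ 0.747 -0.052  0.2  ]
stackBR [ 0.467 -0.058  0.2  ]
beaker [0.728 0.245 0.07 ]
bottle [0.763 0.415 0.2  ]
blue [0.598 0.425 0.07 ]
jar [0.366 0.297 0.074]
tape [0.357 0.103 0.019]
tcp px [[693.38521092 433.66133857]] [[666.31280353 147.61869059]] cam [0.51175236 0.28210578 0.90807446]
(385, 172) (array([-0.33763919,  0.72691041,  0.65525126]), array([ 0.7140586 , -0.57588265, -0.44984672]))
(427, 130) (array([-0.33763919,  0.72691041,  0.65525126]), array([ 0.71225943, -0.67768805, -0.37585235]))
(304, 107) (array([-0.33763919,  0.72691041,  0.65525126]), array([ 0.85044932, -0.46046838, -0.32983173]))
(345, 102) (array([-0.33763919,  0.72691041,  0.65525126]), array([ 0.81627941, -0.53896448, -0.32253235]))
```

View pics/crop.png

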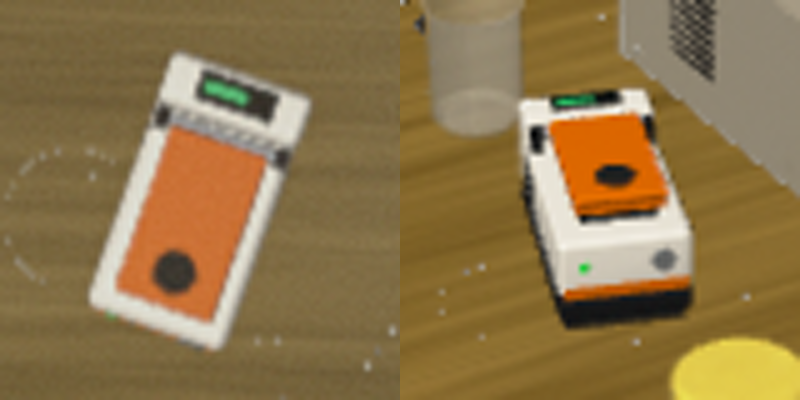

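Orange reader: pad at top (291.8, 217.4) and scene (303, 208); hatch shut. A tall instrument stack stands to its right.

```bash
cat >> h.py <<'E'
def tri(a,ua,b,ub):
    c1,d1=ray(a,ua);c2,d2=ray(b,ub)
    s=np.linalg.lstsq(np.c_[d1,-d2],c2-c1,rcond=None)[0]
    p,q=c1+s[0]*d1,c2+s[1]*d2
    return (p+q)/2,np.linalg.norm(p-q)
E
python3 - <<'E'
from h import *
t,s=grab_frame("top"),grab_frame("scene")
print("pad tri",tri(t,(291.8,217.4),s,(303,208.2)))
p=at_z(t,(291.6,217.2),.0717); print("pad",p, "scene at z",at_z(s,(302.8,208),.0717))
a=at_z(t,(257+(165+268)/10,163+(130+157)/10),.07);b=at_z(t,(257+(118+213)/10,163+(290+322)/10),.07)
print("hatch axis deg",np.degrees(np.arctan2(*(a-b)[1::-1])),np.linalg.norm(a-b))
print("stack back-left",tri(t,(358,108),s,(304,107)), "front-right",tri(t,(464,256),s,(427,130)))
from scipy.spatial.transform import Rotation as Ro
q0=env.current_ee_rot(); print(Ro.from_quat(q0).as_matrix().round(2))
j=env.current_joints(); print(j)
for yaw in(0,20,-20,160,180,200):
    yv=np.array([np.cos(np.radians(yaw)),np.sin(np.radians(yaw)),0]);z=np.array([0,0,-1.]);x=np.cross(yv,z)
    q=Ro.from_matrix(np.c_[x,yv,z]).as_quat()
    print(yaw,[None if k is None else np.round(k,2) for k in(kinematics.ik(p+[0,0,h],q) for h in(0,.25))])
for r in(.26,.3,.35):
    d=np.array([.127,-.535])/.55*r
    print(r,[kinematics.ik([*d,h],q0) is not None and kinematics.ik([*d,h],q0).round(2) for h in(.25,.35,.45)])
E
```

```text
pad tri (array([0.53317652, 0.26197967, 0.06972004]), np.float64(0.0016238060930761173))
pad [0.53392916 0.26319247 0.0717    ] scene at z [0.5309084  0.26280019 0.0717    ]
hatch axis deg -15.856300879487998 0.07481456718290803
stack back-left (array([0.72482378, 0.15350204, 0.24346327]), np.float64(0.0032594225461320425)) front-right (array([ 0.46956668, -0.04249618,  0.22943598]), np.float64(0.0022102273312440248))
[[ 0.97  0.23 -0.  ]
 [ 0.23 -0.97  0.  ]
 [ 0.   -0.   -1.  ]]
[-1.42259589e+00  3.50855185e-01  1.65201859e+00 -2.17889544e-05
  1.13908284e+00 -8.45899844e-02]
0 [array([ 0.38,  0.61,  1.64, -0.  ,  0.89,  0.38]), array([ 0.38,  0.36,  1.39, -0.  ,  1.4 ,  0.38])]
20 [array([ 0.38,  0.61,  1.64, -0.  ,  0.89,  0.03]), array([ 0.38,  0.36,  1.39, -0.  ,  1.4 ,  0.03])]
-20 [array([ 0.38,  0.61,  1.64, -0.  ,  0.89,  0.73]), array([ 0.38,  0.36,  1.39, -0.  ,  1.4 ,  0.73])]
160 [array([ 0.38,  0.61,  1.64, -0.  ,  0.89, -2.41]), array([ 0.38,  0.36,  1.39, -0.  ,  1.4 , -2.41])]
180 [array([ 0.38,  0.61,  1.64, -0.  ,  0.89, -2.76]), array([ 0.38,  0.36,  1.39, -0.  ,  1.4 , -2.76])]
200 [None, None]
0.26 [array([-1.52, -0.28,  2.23, -0.  ,  1.19, -0.18]), array([-1.52, -0.37,  2.04, -0.  ,  1.47, -0.18]), array([-1.52, -0.39,  1.82, -0.  ,  1.7 , -0.18])]
0.3 [array([-1.49, -0.19,  2.16, -0.  ,  1.17, -0.16]), array([-1.49, -0.27,  1.98, -0.  ,  1.43, -0.16]), array([-1.49, -0.3 ,  1.77, -0.  ,  1.67, -0.16])]
0.35 [array([-1.47, -0.07,  2.07, -0.  ,  1.15, -0.13]), array([-1.47, -0.16,  1.9 , -0.  ,  1.41, -0.13]), array([-1.47, -0.19,  1.69, -0.  ,  1.64, -0.13])]
```

```bash
cat > go.py <<'E'
from h import *
from scipy.spatial.transform import Rotation as Ro
P=np.array([.533,.263,.0717])
a=np.radians(-16);y=np.array([np.cos(a),np.sin(a),0]);z=np.array([0,0,-1.])
Q=Ro.from_matrix(np.c_[np.cross(y,z),y,z]).as_quat()
E
python3 - <<'E'
from go import *
d=np.array([.127,-.535])/.55*.35
env.move_pose([*d,.42],env.current_ee_rot())
j=env.current_joints().copy(); k=kinematics.ik(P+[0,0,.25],Q); j[0]=k[0]; j[5]=k[5]
env.set_joints(j)
env.gripper_close()
env.move_pose(P+[0,0,.20],Q)
env.move_l(P+[0,0,.035])
print(env.current_tcp_pos(),env.current_clock(),env.current_wrist_force(),env.current_opening())
t,s=grab_frame("top"),grab_frame("scene")
print(proj(t,[P,env.current_tcp_pos()]),proj(s,[P,env.current_tcp_pos()]))
ims=[]
for f,(u,v),w in((t,(292,200),50),(s,(303,200),50)):
    ims.append(cv2.resize(f["pixels"][v-w:v+w,u-w:u+w],(400,400),interpolation=cv2.INTER_CUBIC))
cv2.imwrite("pics/near.png",np.hstack(ims))
E
```

```text
[0.53344623 0.26320774 0.10762504] 7.4333 [ 0.40850161 -0.10018899 -0.42567035] 0.0007072779838189222
[[291.67637731 217.62719219]
 [292.00028347 216.99592104]] [[302.30291301 207.6282804 ]
 [301.96833285 194.27493963]]
```

View pics/near.png

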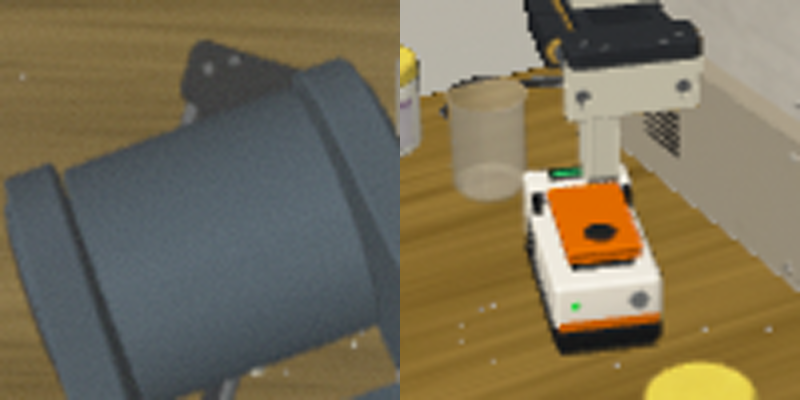

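The closed fingertips sit directly above the pad: scene tip at about (302.8, 195.5), pad at about (303, 208). Nothing else is touching. I'll press now, with a force guard.

Run:
```python
from go import *
x=env.current_tcp_pos()[:2]
env.move_l([*x,.080],v=.05)
g=env.move_l([*x,.060],v=.012,guard=8)
print(g,env.current_tcp_pos(),env.current_wrist_force(),env.current_clock())
```

```text
True [0.53322048 0.26334945 0.06673693] [-2.71781243  0.26310895  9.32901858] 9.3083
```

Bottomed: the tip stopped at z 66.7 mm, so the pad is 5 mm down. Next I lift away and check.

Run:
```python
from go import *
x=env.current_tcp_pos()[:2]
env.move_l([*x,.27],v=.2)
print(env.current_clock(),env.current_wrist_force())
j=env.current_joints().copy(); k=kinematics.ik([.32,.2,.36],Q); print(k)
env.set_joints(k); env.dwell(1)
t,s=grab_frame("top"),grab_frame("scene")
ims=[]
for f,(u,v),w in((t,(292,200),50),(s,(303,200),50)):
    ims.append(cv2.resize(f["pixels"][v-w:v+w,u-w:u+w],(400,400),interpolation=cv2.INTER_CUBIC))
cv2.imwrite("pics/after.png",np.hstack(ims)); cv2.imwrite("pics/scene1.png",s["pixels"])
print(env.current_clock(),env.current_wrist_force(),env.current_tcp_pos())
```

```text
10.475 [ 0.59772314 -0.18270991 -0.55099678]
[ 4.35060564e-01 -1.07592829e-01  1.82829117e+00 -4.44089210e-16
  1.42089432e+00  7.14313244e-01]
12.525 [-0.4042117   0.20093326  0.03094356] [0.31999643 0.20000198 0.36002554]
```

View pics/after.png

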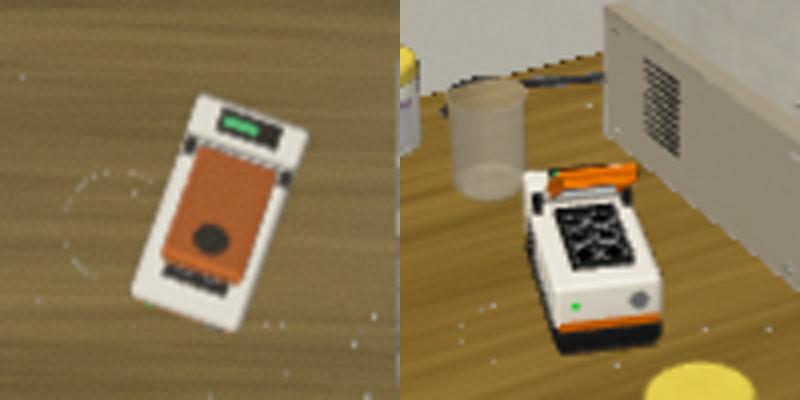

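View pics/scene1.png

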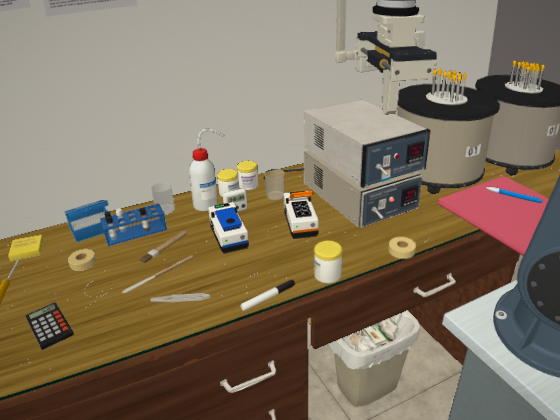

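The orange hatch stands open (scene around (301, 196)), the blue one is shut (228, 218), the other things haven't moved, and the gripper is clear of everything.

```bash
python3 -c "
from bench import ticket
print(ticket.finish_job())"
```

```text
the job is handed in; nothing more can be done
None
```

The orange hatch popped open after one press and was still open over a second after the finger left; the blue hatch is shut, nothing else moved, and the job is handed in.

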